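# Bin the empty tin through the sprung flap

## Robot

A 7-joint arm with a two-finger parallel gripper is mounted at the origin on the work surface. World frame = base frame: x ahead of the robot, y to its left, z up, the work surface at z = 0. Lengths are in mm, angles in degrees, forces in N, time in s.
With the tool pointing down it reaches from about 425 to 950 mm from the base axis. Payload 4.7 kg.
Tool frame: the origin (TCP) lies on the mounting face of the last link; the fingertips stand 182 mm ahead of it and the grasp point (between the pads) lies 164 mm ahead of it; z points along the fingers, y is the line along which they close (so a half turn about z gives the same grasp; the last joint's range is limited). The gripper opens to 87 mm and grips with 3 to 60 N. Pads are 19 mm wide; open, the fingers measure 117 mm over their backs; the gripper's body (75 mm by 190 mm) begins 51 mm behind the grasp point.
Start: joints at [-70.124, 26.849, -2.785, 87.806, 1.381, 65.374, -4.715], TCP at [247.699, 627.914, 404.773] pointing down, gripper open.
Joint ranges: [-148.3, 148.3], [-19.14, 114.17], [-79.39, 73.82], [5.75, 140.21], [-59.74, 239.74], [12.07, 113.84], [-152.46, 152.46]. Speed limits (degrees/s): [147.25, 147.25, 180, 180, 180, 180, 180].

## Interface

Orientations are given as [roll, pitch, yaw] about the fixed x, y, z axes, in that order (R = Rz(yaw) Ry(pitch) Rx(roll)).
In Python, from cell import readout, eyes, close_job gives the robot as it stands.
- The arm moves only by the tool arm_command, never from a script. Its argument "steps" is a list of rows, each an object with "travel": the shift along the tool's x, y, z in m, a list of three; "dr": the turn, a rotation vector about the tool's x, y, z in rad, a list of three; "hand": the opening, from 0 (shut) to 1 (fully open). In form: [{"travel": [x, y, z], "dr": [ax, ay, az], "hand": hand}, ...]. A call has 1 to 5 rows; each row shifts and turns the commanded pose from where the row before left it, along the tool's axes as they then stand; what a row does not reach is not made up. A row lasts 1/8 s, in which the tool goes at most 62.5 mm and 10.7 degrees, less where a joint would pass 70% of its speed; a pose out of reach is approached as far as the arm can. A call with a gripper value outside its range is refused whole. The fingers move at their own pace and stop on an object; "force" is the grip in N (left out, the last holds). Time passes only in rows, so rows that do not move let the fingers close. It gives the time, the measured TCP pose, the force, the opening and the grip force at its end, in the units of the state.
- readout.get_state(): the state, without advancing time (a new reading comes with each control period).
- eyes.read_camera(name): name is "scene" or "top"; returns a dict with "color" (420x560x3 uint8, red, green, blue), "z_map" (420x560 float32, mm along the optical axis (not along the pixel's ray), 0 where there is no reading), "fovy" (degrees; the focal length in pixels is half the picture's height over the tangent of half this angle, whatever the lens; pixels are square), "cx", "cy" (the principal point, pixels), "view" (4x4, takes a point from world to camera coordinates). Camera axes: x right, y down, z forward; pixel columns grow to the right and rows downward; lengths in mm; the calibration is good to about 2 mm. A picture is of the moment at which its call begins.
- close_job(): hands the job in; it is judged then, once.
Trained networks look in the newest picture that a camera, given by its name, has taken for a name from the list of things; names that differ only in an ending like _2 or _b are one class to them, and where a whole thing is asked for, a point or a joint stands for the part that bears it (a point fixed in the world has none). Each returns a list of dicts, best first, with "p" (0 to 1); they miss things now and then, are a little off and sometimes report something else, mostly with a low value. They report only what shows in the picture. A call takes as long as a camera call. They do not tell look-alikes from the thing itself.
- eyes.search_frame(camera, target): "point" ([column, row] in pixels, amid what is visible of it).
- eyes.silhouettes(camera, target): "mask" (420x560 bool, what is visible of it) and "point" ([column, row] in pixels, amid what is visible of it).
The state is a dict: "clock": time; "joint_pos": joint angles; "qd": joint speeds; "joint_torque": joint torques, N m; "tool_pos": TCP position; "eef_rot": TCP orientation; "contact_force": force on the tool from outside, world axes, zero at the start; "moment": the same for the moment, N m; "finger_gap": finger opening in mm; "grip_force": force on a finger pad.
Only numpy, scipy, OpenCV 4.12 (cv2) and the standard library are available. Lean on these libraries where they do the work, as an engineer would, in place of code of your own. Each camera call takes 0.05 s, during which the arm holds its last target. There are 200 camera calls.

## Task

Throw the empty, open-topped red tin away: push down the sprung flap in the lid of the green waste caddy with it, hold the flap open while you lower the tin well inside, and only then let go. Come out so that the flap swings shut behind it, and leave the sealed red tin standing where it is.

Things in the scene. Friction and masses are not known exactly. Their poses are not given: they have to be found in the camera images.
- empty_tin: The tin to throw away: an empty, upright, open-topped round tin, red outside with a bare steel top rim, 54 mm in diameter and 75 mm tall, wall 3 mm, about 60 to 130 g, stiff enough to be gripped across its outside. Origin: centre of its underside; z up its axis. Its place among the other small containers changes.
- sealed_tin: The bystander to leave alone: a red tin of the same size (54 mm diameter, 75 mm tall) but closed, with a flat steel top. Origin: centre of its underside. A yellow squeeze bottle and an amber shaker jar, both 52 mm in diameter and at most 150 mm tall, stand near too; the centres of these four are at least 100 mm apart.
- caddy: Green countertop waste caddy, fixed to the counter: a box 210 x 210 mm and 230 mm tall, walls 6 mm, inner floor at 6 mm. Origin: centre of its underside; z up. In the middle of its flat lid is an opening 130 mm along the caddy's x and 160 mm along its y (from -65 to +65 and from -80 to +80 mm), closed by a grey flap. The flap's hinge line is parallel to the caddy's y, at x = +65 mm, z = 226 mm; its free edge, marked by a yellow stripe, is at x = -63 mm.
- flap (a joint): Angle of the grey flap (126 x 156 mm, 3 mm thick), rad: 0 is shut, level in the lid; it grows to 1.5 as the free edge swings down into the caddy. A weak spring always closes it: about 0.25 N pressed on its middle starts to open it, under 1 N holds it wide open. Hanging wide open it clears a tin standing on the caddy's floor.
Not all that is in view belongs to the job. What is shaped like the empty_tin but blue or purple is not meant.

How it is judged (in metres and radians):
On the way, in this order (a step that is already met when the one before it is completed fails the run):
1. the gripped tin holds the flap open (over 0.5 rad), its underside at least 40 mm below the top of the caddy, within the opening (value of joint flap above 0.5 rad and contact force between the fingers and empty_tin above 0.5 N and z of empty_tin in the frame of caddy below 0.19 m and x of empty_tin in the frame of caddy between -0.1 and 0.1 m and y of empty_tin in the frame of caddy between -0.1 and 0.1 m), for 0.2 s.
2. the tin is let go and lies inside the caddy, below the flap (contact force between the fingers and empty_tin below 0.1 N and z of empty_tin in the frame of caddy below 0.12 m and x of empty_tin in the frame of caddy between -0.1 and 0.1 m and y of empty_tin in the frame of caddy between -0.1 and 0.1 m), for 0.2 s.
At the end, for the whole second after the job is handed in: The empty tin is at rest inside the caddy (its underside's centre within the caddy's walls and less than 120 mm above the caddy's underside), the flap is shut to within 0.1 rad, and the sealed tin stands upright (within 10 degrees) within 30 mm of where it began (z of empty_tin in the frame of caddy below 0.12 m and x of empty_tin in the frame of caddy between -0.1 and 0.1 m and y of empty_tin in the frame of caddy between -0.1 and 0.1 m and linear speed of empty_tin below 0.1 m/s and value of joint flap below 0.1 rad and distance of sealed_tin from where it was at the start of the episode below 0.03 m and angle between sealed_tin's own z axis and vertical below 0.17 rad); the robot touches nothing.
It fails at once if the sealed tin is knocked over or pushed more than 30 mm (distance of sealed_tin from where it was at the start of the episode above 0.03 m or angle between sealed_tin's own z axis and vertical above 0.3 rad).
It also fails if it takes over 38 s, if anything falls off the work surface, if the arm or the gripper's body presses on something with over 40 N, if the wrist force passes 120 N, or if a joint passes its speed limit or range.

## Working session

There is one attempt and no reset: what is moved stays moved. The work goes in short steps, Python scripts to look and compute and a tool call to move; the robot and the scene stay as the last step left them, time stands still between calls to the robot, and variables do not carry over. Pictures are saved under pics/ and viewed, at most 10 in all, crops included, and the job is handed in when it is done.

Besides the shell and the picture viewer there is one more tool, called after "Request:" in YAML: its name, and indented under it one key for each argument. arm_command: Moves the arm, as the interface text tells. Its arguments: {"type":"object","properties":{"steps":{"type":"array"},"force":{"type":"number"}},"required":["steps"]}

```bash
mkdir -p pics; cat > h.py <<'E'
import numpy as np, cv2
from cell import readout, eyes, close_job
def cloud(c):
    z=c["z_map"]; h,w=z.shape; f=h/2/np.tan(np.radians(c["fovy"]/2))
    u,v=np.meshgrid(np.arange(w),np.arange(h))
    P=np.stack([(u-c["cx"])*z/f,(v-c["cy"])*z/f,z,np.ones_like(z)],-1)
    return (P@np.linalg.inv(np.array(c["view"])).T)[...,:3]
def save(img,n): cv2.imwrite("pics/"+n,cv2.cvtColor(img,cv2.COLOR_RGB2BGR))
E
python3 - <<'E'
from h import *
for n in("top","scene"):
    c=eyes.read_camera(n); save(c["color"],n+"0.png"); W=cloud(c); np.savez(n+".npz",W=W,col=c["color"],z=c["z_map"])
    for t in("empty_tin","sealed_tin","caddy","flap"):
        for d in eyes.silhouettes(n,t):
            m=d["mask"]&(c["z_map"]>0); p=W[m]
            print(n,t,round(d["p"],2),np.round(d["point"]),np.round(np.median(p,0)),p.min(0).round(),p.max(0).round())
s=readout.get_state();print(s["clock"],s["tool_pos"],s["eef_rot"],s["finger_gap"])
E
```

```text
top empty_tin 0.73 [262. 209.] [609.  76.  21.] [576.  47.  -5.] [645. 111.  79.]
top empty_tin 0.73 [226. 184.] [680. 162.  32.] [649. 133.  -3.] [702. 186.  79.]
top empty_tin 0.66 [235. 236.] [531. 152.  16.] [501. 122.  -4.] [555. 186.  78.]
top empty_tin 0.65 [280. 183.] [692.   8.  32.] [657. -19.  -2.] [710.  34.  79.]
top sealed_tin 0.7 [258. 272.] [432.  80.  75.] [409.  53.  15.] [458. 106.  80.]
top caddy 0.69 [374. 227.] [ 523. -195.  228.] [ 399. -428.   -5.] [720. -78. 238.]
top caddy 0.19 [259. 272.] [432.  77.  74.] [407.  53.   9.] [458. 106.  80.]
top flap 0.6 [379. 225.] [ 528. -208.  227.] [ 449. -298.    2.] [ 608. -120.  234.]
scene empty_tin 0.81 [361. 247.] [679. 149.  57.] [605.  47.  -2.] [756. 273. 117.]
scene empty_tin 0.69 [319. 278.] [693.  -2.  47.] [613. -23.  -4.] [716. 101.  78.]
scene empty_tin 0.67 [315. 221.] [536. 140.  56.] [494.  66.  -2.] [580. 229.  77.]
scene sealed_tin 0.8 [272. 214.] [456.  72.  57.] [408. -82.  -2.] [602. 102. 228.]
scene caddy 0.63 [196. 258.] [ 594. -254.  189.] [  83. -342.   -4.] [665. 124. 238.]
scene flap 0.66 [194. 220.] [ 536. -218.  228.] [ 448. -303.  224.] [ 619. -121.  232.]
0.5 [247.68784917 627.90430375 404.74000665] [-1.79999152e+02 -1.95578652e-03  1.58470268e+02] 87.24063160788982
```

```bash
python3 - <<'E'
from h import *
a=np.load("top.npz")["col"][120:320,190:460]; b=np.load("scene.npz")["col"]
save(cv2.resize(a,None,fx=2.9,fy=2.9,interpolation=cv2.INTER_CUBIC),"c1.png")
E
```

```text
(no output)
```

View pics/c1.png

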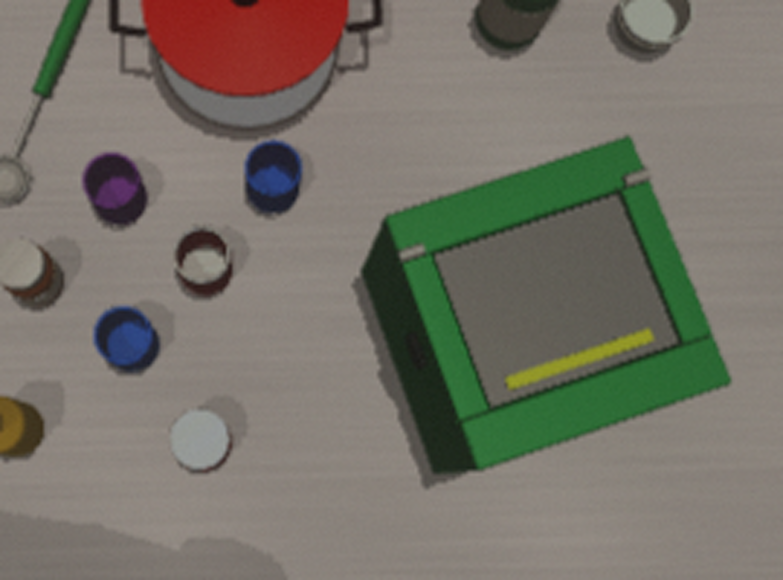

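View pics/scene0.png

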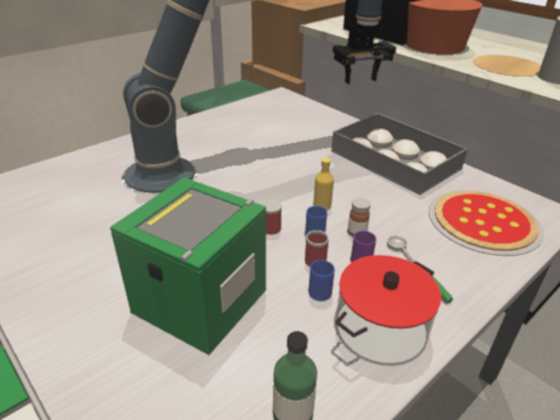

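Candidates for the empty tin in the top view are purple (226,184), blue (235,236), blue (280,183) and red open (262,209). The steel-topped one at (258,272) is the sealed tin. (262,209) fits, being red, open and steel-rimmed. The caddy is at about (375,225), with its hinge tabs on the far (+x) side and its yellow stripe on the near side.

```bash
python3 - <<'E'
from h import *
d=np.load("top.npz");W=d["W"];col=d["col"].astype(int)
s=np.load("scene.npz")["col"]
a=cv2.resize(d["col"][190:230,240:285],(540,480),interpolation=cv2.INTER_CUBIC);b=cv2.resize(s[220:280,295:325],(240,480),interpolation=cv2.INTER_CUBIC)
save(np.hstack([a,b]),"c2.png")
z=W[...,2]
def circ(x,y):
    m=(np.hypot(W[...,0]-x,W[...,1]-y)<40)&(z>60)&(z<90); p=W[m][:,:2].astype(np.float32)
    return m.sum(),cv2.minEnclosingCircle(p),np.round((p.max(0)+p.min(0))/2)
print(circ(609,76),circ(432,80))
m=(z>215)&(z<240)&(abs(W[...,0]-528)<180)&(abs(W[...,1]+205)<180)
print(cv2.minAreaRect(W[m][:,:2].astype(np.float32)),np.median(W[m],0))
y=m&(col[...,0]>130)&(col[...,1]>130)&(col[...,2]<80)
print("stripe",cv2.minAreaRect(W[y][:,:2].astype(np.float32)))
# everything tall near path
for n,(x,yy) in dict(b1=(531,152),b2=(692,8),p=(680,162)).items(): print(n,circ(x,yy)[1:])
E
```

```text
(np.int64(106), ((602.8873291015625, 75.52476501464844), 27.077007293701172), array([603.,  76.], dtype=float32)) (np.int64(336), ((433.8753662109375, 79.12322235107422), 26.924875259399414), array([435.,  80.], dtype=float32))
((529.7628173828125, -209.1729278564453), (210.32373046875, 211.41854858398438), 17.273386001586914) [ 526.62532492 -207.83353381  228.66896051]
stripe ((483.5238952636719, -225.2931671142578), (9.122037887573242, 117.16790771484375), 17.484695434570312)
b1 (((529.08349609375, 148.2983856201172), 26.667470932006836), array([529., 148.], dtype=float32))
b2 (((684.530517578125, 7.459835529327393), 27.05658531188965), array([684.,   7.], dtype=float32))
p (((675.9859619140625, 159.65713500976562), 27.042797088623047), array([676., 160.], dtype=float32))
```

View pics/c2.png

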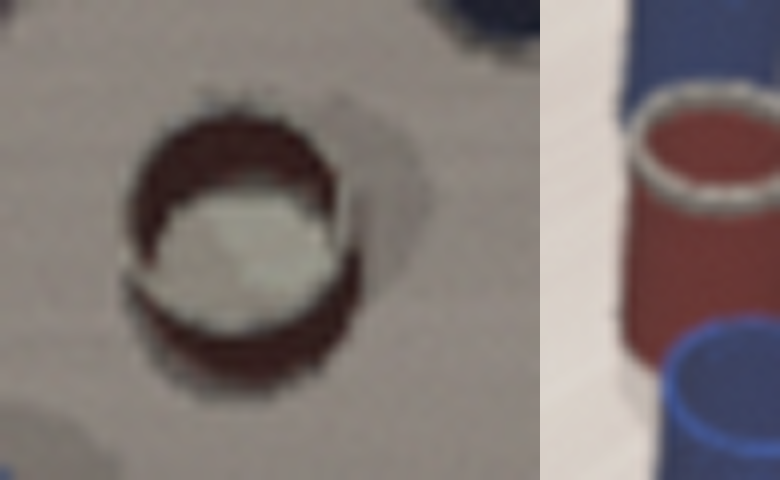

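Crop confirmed: red outside, steel rim, open, with the inner floor visible. The tin is at (603,76) and the caddy at (530,-209) with yaw 17.4°.

Plan:
1. Grip the tin near its rim, with the tool's y axis along the caddy's y (yaw 17.4).
2. Lower it into the caddy at x≈0.
3. Shift to caddy x≈-40 so the flap only leans on the tin's side.
4. Release and withdraw.

```bash
cat > plan.py <<'E'
import sys,json
from h import *
from scipy.spatial.transform import Rotation as R, Slerp
def plan(p1,yaw,vmax=55,amax=10,rows=15):
    s=readout.get_state(); p0=np.array(s["tool_pos"]); R0=R.from_euler("xyz",s["eef_rot"],degrees=True)
    R1=R.from_euler("xyz",[180,0,yaw],degrees=True); d=np.array(p1)-p0; a=np.degrees((R0.inv()*R1).magnitude())
    n=int(np.ceil(max(np.linalg.norm(d)/vmax,a/amax,1))); sl=Slerp([0,1],R.concatenate([R0,R1]))
    print("t",round(s["clock"],2),"at",p0.round(1),np.round(s["eef_rot"],1),"gap",round(s["finger_gap"],1),"F",np.round(s["contact_force"],1),"rows",n)
    for k in range(min(n,rows)):
        A,B=sl(k/n),sl((k+1)/n)
        print((A.inv().apply(d/n)/1000).round(3).tolist(),(A.inv()*B).as_rotvec().round(3).tolist())
if __name__=="__main__":
    a=[float(x) for x in sys.argv[1:]]; plan(a[:3],a[3],*a[4:])
E
python3 plan.py 603 76 330 17.4
```

```text
t 0.5 at [247.7 627.9 404.7] [-180.    -0.   158.5] gap 87.2 F [ 0.1 -0.5  0.1] rows 15
[-0.036, -0.026, 0.005] [-0.0, 0.0, 0.164]
[-0.039, -0.019, 0.005] [-0.0, 0.0, 0.164]
[-0.042, -0.013, 0.005] [-0.0, 0.0, 0.164]
[-0.043, -0.006, 0.005] [-0.0, 0.0, 0.164]
[-0.044, 0.001, 0.005] [-0.0, 0.0, 0.164]
[-0.043, 0.009, 0.005] [-0.0, 0.0, 0.164]
[-0.041, 0.015, 0.005] [-0.0, 0.0, 0.164]
[-0.038, 0.022, 0.005] [-0.0, 0.0, 0.164]
[-0.034, 0.028, 0.005] [-0.0, 0.0, 0.164]
[-0.029, 0.033, 0.005] [-0.0, 0.0, 0.164]
[-0.023, 0.037, 0.005] [-0.0, 0.0, 0.164]
[-0.017, 0.041, 0.005] [-0.0, 0.0, 0.164]
[-0.01, 0.043, 0.005] [-0.0, 0.0, 0.164]
[-0.003, 0.044, 0.005] [-0.0, 0.0, 0.164]
[0.005, 0.044, 0.005] [-0.0, 0.0, 0.164]
```

Request:
arm_command:
  steps:
    - {"travel": [-0.036,-0.026,0.005],"dr": [0,0,0.164],"hand": 1}
    - {"travel": [-0.039,-0.019,0.005],"dr": [0,0,0.164],"hand": 1}
    - {"travel": [-0.042,-0.013,0.005],"dr": [0,0,0.164],"hand": 1}
    - {"travel": [-0.043,-0.006,0.005],"dr": [0,0,0.164],"hand": 1}
    - {"travel": [-0.044,0.001,0.005],"dr": [0,0,0.164],"hand": 1}
  force: 15

```text
clock: 1.12
tool_pos: [366.2, 441.9, 379.9]
eef_rot: [180.0, -0.0, 111.2]
contact_force: [1.0, -0.1, -0.8]
finger_gap: 87.2
grip_force: 0.0
```

Request:
arm_command:
  steps:
    - {"travel": [-0.043,0.009,0.005],"dr": [0,0,0.164],"hand": 1}
    - {"travel": [-0.041,0.015,0.005],"dr": [0,0,0.164],"hand": 1}
    - {"travel": [-0.038,0.022,0.005],"dr": [0,0,0.164],"hand": 1}
    - {"travel": [-0.034,0.028,0.005],"dr": [0,0,0.164],"hand": 1}
    - {"travel": [-0.029,0.033,0.005],"dr": [0,0,0.164],"hand": 1}

```text
clock: 1.75
tool_pos: [484.9, 257.4, 354.9]
eef_rot: [180.0, -0.1, 64.2]
contact_force: [0.1, -0.5, 0.1]
finger_gap: 87.4
grip_force: 0.0
```

Request:
arm_command:
  steps:
    - {"travel": [-0.023,0.037,0.005],"dr": [0,0,0.164],"hand": 1}
    - {"travel": [-0.017,0.041,0.005],"dr": [0,0,0.164],"hand": 1}
    - {"travel": [-0.01,0.043,0.005],"dr": [0,0,0.164],"hand": 1}
    - {"travel": [-0.003,0.044,0.005],"dr": [0,0,0.164],"hand": 1}
    - {"travel": [0.005,0.044,0.005],"dr": [0,0,0.164],"hand": 1}

```text
clock: 2.38
tool_pos: [604.2, 72.1, 329.8]
eef_rot: [-180.0, -0.0, 17.2]
contact_force: [0.5, -0.6, 0.2]
finger_gap: 87.4
grip_force: 0.0
```

```bash
python3 plan.py 603 76 260 17.4
```

```text
t 2.38 at [604.2  72.1 329.8] [-180.    -0.    17.2] gap 87.4 F [ 0.5 -0.6  0.2] rows 2
[0.0, -0.002, 0.035] [-0.0, -0.0, -0.001]
[0.0, -0.002, 0.035] [-0.0, -0.0, -0.001]
```

Request:
arm_command:
  steps:
    - {"travel": [0,-0.002,0.035],"dr": [0,0,0],"hand": 1}
    - {"travel": [0,-0.002,0.035],"dr": [0,0,0],"hand": 1}
    - {"travel": [0,0,0.016],"dr": [0,0,0],"hand": 1}
    - {"travel": [0,0,0.015],"dr": [0,0,0],"hand": 1}
    - {"travel": [0,0,0],"dr": [0,0,0],"hand": 0.6}

```text
clock: 3.0
tool_pos: [602.2, 76.9, 228.3]
eef_rot: [-180.0, 0.0, 17.5]
contact_force: [-1.2, -0.8, 0.2]
finger_gap: 82.4
grip_force: 0.0
```

Request:
arm_command:
  steps:
    - {"travel": [0,0,0],"dr": [0,0,0],"hand": 0.4}
    - {"travel": [0,0,0],"dr": [0,0,0],"hand": 0.4}
    - {"travel": [0,0,0],"dr": [0,0,0],"hand": 0.4}
    - {"travel": [0,0,0],"dr": [0,0,0],"hand": 0.4}
  force: 15

```text
clock: 3.5
tool_pos: [602.6, 76.8, 229.4]
eef_rot: [180.0, -0.1, 17.5]
contact_force: [-0.2, -0.0, 2.6]
finger_gap: 54.1
grip_force: 15.0
```

Request:
arm_command:
  steps:
    - {"travel": [0,0,-0.03],"dr": [0,0,0],"hand": 0.4}
    - {"travel": [0,0,-0.06],"dr": [0,0,0],"hand": 0.4}
    - {"travel": [0,0,-0.06],"dr": [0,0,0],"hand": 0.4}
    - {"travel": [0,0,-0.06],"dr": [0,0,0],"hand": 0.4}
    - {"travel": [0,0,-0.06],"dr": [0,0,0],"hand": 0.4}

```text
clock: 4.12
tool_pos: [601.7, 76.8, 500.5]
eef_rot: [-180.0, 0.0, 17.5]
contact_force: [0.7, 1.1, -0.9]
finger_gap: 53.8
grip_force: 15.0
```

```bash
python3 plan.py 530 -209 500 17.4 50
python3 - <<'E'
from h import *
c=eyes.read_camera("scene"); save(c["color"],"s1.png")
E
```

```text
t 4.12 at [601.7  76.8 500.5] [-180.     0.    17.5] gap 53.8 F [ 0.7  1.1 -0.9] rows 6
[-0.026, 0.042, 0.0] [-0.0, 0.0, 0.0]
[-0.026, 0.042, 0.0] [-0.0, 0.0, 0.0]
[-0.026, 0.042, 0.0] [-0.0, 0.0, 0.0]
[-0.026, 0.042, 0.0] [-0.0, 0.0, 0.0]
[-0.026, 0.042, 0.0] [-0.0, 0.0, 0.0]
[-0.026, 0.042, 0.0] [-0.0, 0.0, 0.0]
```

View pics/s1.png

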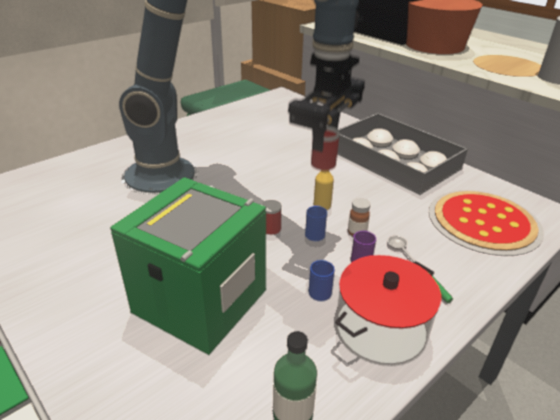

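The red tin is held upright at pixel (325,150), and the sealed tin is untouched at (272,217).

Request:
arm_command:
  steps:
    - {"travel": [-0.026,0.042,0],"dr": [0,0,0],"hand": 0.4}
    - {"travel": [-0.026,0.042,0],"dr": [0,0,0],"hand": 0.4}
    - {"travel": [-0.026,0.042,0],"dr": [0,0,0],"hand": 0.4}
    - {"travel": [-0.026,0.042,0],"dr": [0,0,0],"hand": 0.4}
    - {"travel": [-0.026,0.042,0],"dr": [0,0,0],"hand": 0.4}

```text
clock: 4.8
tool_pos: [540.7, -163.9, 498.3]
eef_rot: [-180.0, 0.0, 17.5]
contact_force: [0.9, -0.3, -1.1]
finger_gap: 53.5
grip_force: 15.0
```

Request:
arm_command:
  steps:
    - {"travel": [-0.026,0.042,0],"dr": [0,0,0],"hand": 0.4}
    - {"travel": [0,0,0],"dr": [0,0,0],"hand": 0.4}

```text
clock: 5.05
tool_pos: [526.8, -215.3, 498.8]
eef_rot: [179.9, 0.0, 17.0]
contact_force: [0.6, -0.4, -0.9]
finger_gap: 53.8
grip_force: 15.0
```

```bash
python3 - <<'E'
from h import *
c=eyes.read_camera("scene"); save(c["color"],"s2.png")
E
python3 plan.py 530 -209 352 17.4 20
```

```text
t 5.1 at [ 528.1 -212.5  498.5] [-180.     0.    17.2] gap 53.4 F [-0.1  0.7 -1.1] rows 8
[0.0, -0.0, 0.018] [-0.0, 0.0, -0.0]
[0.0, -0.0, 0.018] [-0.0, 0.0, -0.0]
[0.0, -0.0, 0.018] [-0.0, 0.0, -0.0]
[0.0, -0.0, 0.018] [-0.0, 0.0, -0.0]
[0.0, -0.0, 0.018] [-0.0, 0.0, -0.0]
[0.0, -0.0, 0.018] [-0.0, 0.0, -0.0]
[0.0, -0.0, 0.018] [-0.0, 0.0, -0.0]
[0.0, -0.0, 0.018] [-0.0, 0.0, -0.0]
```

View pics/s2.png

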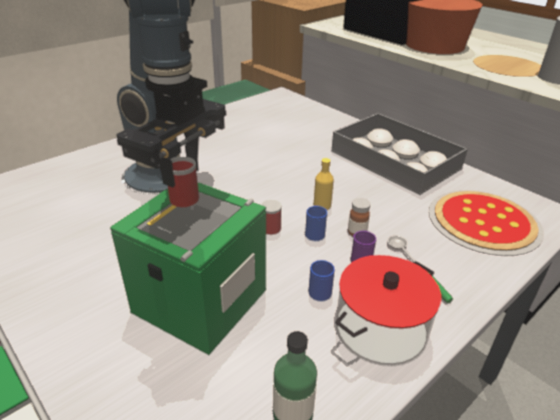

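The tin hangs over the opening at pixel (182,182), clear of the lid. Lowering now.

Request:
arm_command:
  steps:
    - {"travel": [0.002,-0.002,0.02],"dr": [0,0,0.0],"hand": 0.4}
    - {"travel": [0,0,0.02],"dr": [0,0,0],"hand": 0.4}
    - {"travel": [0,0,0.02],"dr": [0,0,0],"hand": 0.4}
    - {"travel": [0,0,0.02],"dr": [0,0,0],"hand": 0.4}
    - {"travel": [0,0,0.02],"dr": [0,0,0],"hand": 0.4}

```text
clock: 5.72
tool_pos: [531.2, -206.1, 397.6]
eef_rot: [-179.9, 0.0, 17.7]
contact_force: [-0.1, 0.6, -0.4]
finger_gap: 54.1
grip_force: 15.0
```

Request:
arm_command:
  steps:
    - {"travel": [0,0,0.016],"dr": [0,0,0],"hand": 0.4}
    - {"travel": [0,0,0.016],"dr": [0,0,0],"hand": 0.4}
    - {"travel": [0,0,0.014],"dr": [0,0,0],"hand": 0.4}
    - {"travel": [0,0,0],"dr": [0,0,0],"hand": 0.4}
    - {"travel": [0,0,0],"dr": [0,0,0],"hand": 0.4}

```text
clock: 6.35
tool_pos: [530.8, -208.1, 353.0]
eef_rot: [180.0, -0.0, 17.5]
contact_force: [0.1, -0.3, -1.8]
finger_gap: 53.6
grip_force: 15.0
```

```bash
python3 plan.py 492 -221 350 17.4 20
```

```text
t 6.35 at [ 530.8 -208.1  353. ] [180.   -0.   17.5] gap 53.6 F [ 0.1 -0.3 -1.8] rows 3
[-0.014, 0.0, 0.001] [0.0, -0.0, 0.001]
[-0.014, 0.0, 0.001] [0.0, -0.0, 0.001]
[-0.014, 0.0, 0.001] [0.0, -0.0, 0.001]
```

Request:
arm_command:
  steps:
    - {"travel": [-0.013,0,0.001],"dr": [0,0,0],"hand": 0.4}
    - {"travel": [-0.013,0,0.001],"dr": [0,0,0],"hand": 0.4}
    - {"travel": [-0.012,0,0.001],"dr": [0,0,0],"hand": 0.4}
    - {"travel": [0,0,0],"dr": [0,0,0],"hand": 0.4}
    - {"travel": [0,0,0],"dr": [0,0,0],"hand": 0.4}

```text
clock: 6.98
tool_pos: [494.6, -219.2, 349.8]
eef_rot: [-180.0, -0.0, 17.5]
contact_force: [-0.1, -0.1, -1.3]
finger_gap: 54.0
grip_force: 15.0
```

```bash
python3 - <<'E'
from h import *
a=eyes.read_camera("scene")["color"];b=eyes.read_camera("top")["color"]
a=a[130:340,90:300];b=b[140:310,300:470]
save(np.hstack([cv2.resize(a,(400,400),interpolation=2),cv2.resize(b,(400,400),interpolation=2)]),"s3.png")
E
```

```text
(no output)
```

View pics/s3.png

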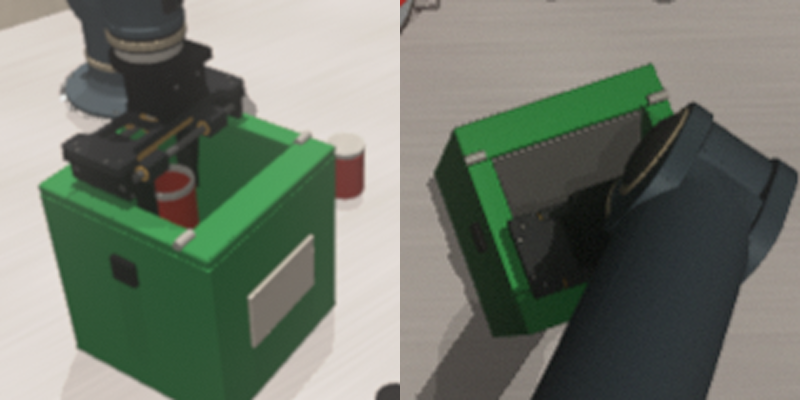

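The tin is inside the opening (left panel, 178,195), the flap is down behind it, and the gripper body is just above the lid. Releasing.

Request:
arm_command:
  steps:
    - {"travel": [0,0,0],"dr": [0,0,0],"hand": 0.9}
    - {"travel": [0,0,0],"dr": [0,0,0],"hand": 0.9}
    - {"travel": [0,0,0],"dr": [0,0,0],"hand": 0.9}
    - {"travel": [0,0,0],"dr": [0,0,0],"hand": 0.9}
    - {"travel": [0,0,0],"dr": [0,0,0],"hand": 0.9}

```text
clock: 7.7
tool_pos: [494.5, -219.4, 349.7]
eef_rot: [-180.0, -0.0, 17.5]
contact_force: [-0.2, 0.2, 0.0]
finger_gap: 77.9
grip_force: 0.1
```

```bash
python3 - <<'E'
from h import *
a=eyes.read_camera("scene")["color"]
save(cv2.resize(a[130:340,90:300],(500,500),interpolation=2),"s4.png")
E
```

```text
(no output)
```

View pics/s4.png

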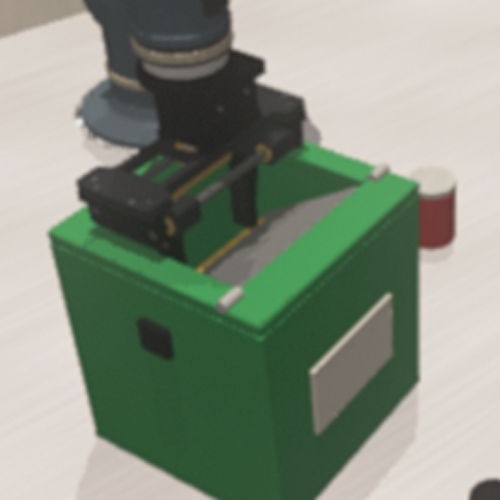

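The tin has dropped out of sight below, and the flap (yellow edge at 230,248) rests on the open fingers. Withdrawing straight up, with no risk of jamming since the flap follows upward.

Request:
arm_command:
  steps:
    - {"travel": [0,0,-0.015],"dr": [0,0,0],"hand": 0.9}
    - {"travel": [0,0,-0.015],"dr": [0,0,0],"hand": 0.9}
    - {"travel": [0,0,-0.015],"dr": [0,0,0],"hand": 0.9}
    - {"travel": [0,0,-0.015],"dr": [0,0,0],"hand": 0.9}
    - {"travel": [0,0,-0.02],"dr": [0,0,0],"hand": 0.9}

```text
clock: 8.38
tool_pos: [494.3, -219.2, 430.8]
eef_rot: [-180.0, -0.0, 17.5]
contact_force: [0.3, 0.6, -0.4]
finger_gap: 78.2
grip_force: 0.0
```

Request:
arm_command:
  steps:
    - {"travel": [0,0,-0.03],"dr": [0,0,0],"hand": 0.9}
    - {"travel": [0,0,-0.04],"dr": [0,0,0],"hand": 0.9}
    - {"travel": [0,0,0],"dr": [0,0,0],"hand": 0.9}
    - {"travel": [0,0,0],"dr": [0,0,0],"hand": 0.9}
    - {"travel": [0,0,0],"dr": [0,0,0],"hand": 0.9}

```text
clock: 9.0
tool_pos: [494.2, -219.0, 498.8]
eef_rot: [-179.9, 0.1, 17.5]
contact_force: [0.3, -0.9, -0.4]
finger_gap: 78.5
grip_force: 0.0
```

```bash
python3 - <<'E'
from h import *
a=eyes.read_camera("scene"); W=cloud(a)
for d in eyes.silhouettes("scene","flap")[:1]: print(d["p"],np.percentile(W[d["mask"]][:,2],[2,50,98]))
save(cv2.resize(a["color"][100:340,90:330],(500,500),interpolation=2),"s5.png")
E
```

```text
0.65 [225.53323381 227.50905877 229.58286509]
```

View pics/s5.png

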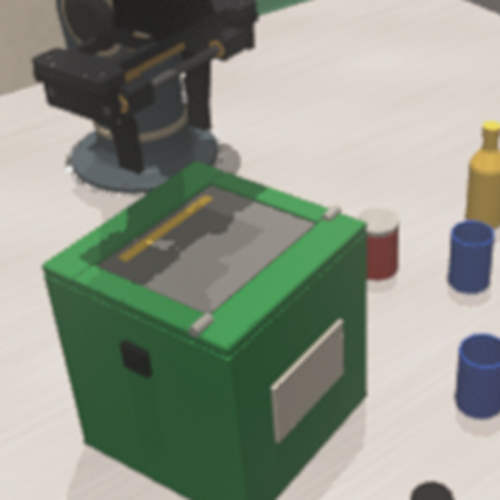

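The flap is shut and level at about 227 mm, with its stripe at (165,228). The fingers are clear and empty, and the sealed tin stands at (380,245).

```bash
python3 -c "
from cell import close_job
print(close_job())"
```

```text
the job is handed in; nothing more can be done
None
```

I handed the job in at about 9 s of the 38 s: the empty red tin was released inside the caddy and dropped out of sight, the flap is shut and level, and the sealed tin is still standing in place; no verdict came back.

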